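Index the round carving board

ROBOT

A 6-joint arm with a two-finger parallel gripper is mounted at the origin on a cart in front of the work surface, level with it; the furniture and walls round the work are solid. World frame = base frame: x ahead of the robot, y to its left, z up, the work surface at z = 0. Lengths are in m, angles in degrees, forces in N, time in s.
With the tool pointing down it reaches from about 0.4 to 0.825 m from the base axis. Payload 7 kg.
Tool frame: the origin (TCP) lies on the centre line of the jaws, within the pads' length; the fingertips stand 19 mm ahead of it and the grasp point (between the pads) is the TCP; z points along the fingers, y is the line along which they close (so a half turn about z gives the same grasp; the last joint's range is limited). The gripper opens to 88 mm and grips with 3 to 60 N. Pads are 19 mm wide; open, the fingers measure 130 mm over their backs; the gripper's body (78 mm by 193 mm) begins 47 mm behind the grasp point.
Start: joints at [92.596, 20.546, 0.682, 0, -70.136, -16.507], TCP at [0.162, 0.655, 0.246] pointing down, gripper open.
Joint ranges: [-176.03, 176.03], [-82.01, 121.73], [-58.28, 71.71], [-173.87, 95.51], [-174.79, -0.11], [-173.66, 173.66]. Speed limits (degrees/s): [136.94, 136.94, 172.46, 180, 180, 180].

INTERFACE

Orientations are given as [roll, pitch, yaw] about the fixed x, y, z axes, in that order (R = Rz(yaw) Ry(pitch) Rx(roll)).
In Python, from plant import get_state, capture, close_job gives the robot as it stands.
- The arm moves only by the tool apply_moves, never from a script. Its argument "targets" is a list of rows, each a list of 7 numbers: the opening, from 0 (shut) to 1 (fully open), then the shift along the tool's x, y, z normalised to -1 to 1, where 1 is 1000 mm, then the turn, a rotation vector about the tool's x, y, z normalised to -1 to 1, where 1 is 90 degrees. In form: [[claw, tx, ty, tz, ax, ay, az], ...]. A call has 1 to 20 rows; each row shifts and turns the commanded pose from where the row before left it, along the tool's axes as they then stand; what a row does not reach is not made up. A row lasts 1/12 s, in which the tool goes at most 41.7 mm and 7.16 degrees, less where a joint would pass 70% of its speed; a pose out of reach is approached as far as the arm can. A call with a number of a shift or a turn outside -1 to 1 is refused whole. A call with a gripper value outside its range is refused whole. The fingers move at their own pace and stop on an object; "newtons" is the grip in N (left out, the last holds). Time passes only in rows, so rows that do not move let the fingers close. It gives the time, the measured TCP pose, the force, the opening and the grip force at its end, in the units of the state.
- get_state(): the state, without advancing time (a new reading comes with each control period).
- capture(name): name is "side" or "top" or "wrist"; returns a dict with "frame" (384x512x3 uint8, red, green, blue), "range_z" (384x512 float32, m along the optical axis (not along the pixel's ray), 0 where there is no reading), "camera_matrix" (3x3 intrinsics, pixels), "T" (4x4, takes a point from camera to world coordinates). Camera axes: x right, y down, z forward; pixel columns grow to the right and rows downward; lengths in m; the calibration is good to about 2 mm. A picture is of the moment at which its call begins.
- close_job(): hands the job in; it is judged then, once.
The state is a dict: "time_s": time; "joints": joint angles; "qd": joint speeds; "joint_torque": joint torques, N m; "tcp_pos": TCP position; "eef_rot": TCP orientation; "contact_force": force on the tool from outside, world axes, zero at the start; "moment": the same for the moment, N m; "gripper_width": finger opening in m; "gripper_force": force on a finger pad.
Only numpy, scipy, OpenCV 4.12 (cv2) and the standard library are available. Lean on these libraries where they do the work, as an engineer would, in place of code of your own. Each camera call takes 0.05 s, during which the arm holds its last target. There are 200 camera calls.

TASK

The round carving board on the turntable stands raised because the notch in its rim is away from the index pin on the foot. Turn the board with a fingertip (its upright post is there to be pushed) until the notch lies over the pin, then press it straight down by the brass hub in its middle until it is fully home and level, with the pin in its notch. Only push and press: do not pinch the post or lift the board, and leave the things lying round about where they are.

Things in the scene. Friction and masses are not known exactly. Their poses are not given: they have to be found in the camera images.
- turntable: Fixed round dark-wood foot of the turntable, 208 mm across and 14 mm thick, lying on the table. Origin: centre of its underside, on the vertical axis of the board; z up; +x points from the axis to the index pin. Beyond the rim of the board, at +x, stands a steel index block (26 mm wide, from 100 to 125 mm off the axis, 34 mm high) that shows from above where the pin is.
- pin (a point): Domed top of the upright steel index pin, 12 mm thick, fixed on the foot 87 mm from the axis, 29 mm above the table, just inside the rim of the board and in line with the index block. It stands 3 mm below the underside of the raised board.
- notch (a point): Middle of the notch in the rim of the board, 87 mm from the axis, at the height of the board's upper face (50 mm above the table while raised, 36 mm when home). The notch is 20 mm wide and 16 mm deep from the rim, open outward and right through. It is the only notch.
- post: Dark wooden post fixed upright on the board, 16 mm thick, 32 mm tall, with a 24 mm collar 5 mm high at its foot. Origin: centre of its foot, on the board's upper face, 58 mm from the axis, opposite the notch; z up. A sideways push of about 1 to 3 N turns the board. A grip of more than 25 N on the post fails the run.
- hub_top (a point): Middle of the flat top of the brass hub fixed on the board, on its axis: 44 mm across, 16 mm above the board's face (66 mm above the table while raised, 52 mm when home). Press here: a stiff lift ring without spring under the board sinks only under a press of about 10 N, and stays at the height where it is left.
- lino_block: Bystander: mounted lino block, 95 x 65 x 21 mm, lying loose. Origin: centre of its underside.
- tin: Bystander: round ink tin with a press lid, 68 mm across, 51 mm high, loose. Origin: centre of its underside.
- gouge: Bystander: lino gouge with a pear-shaped wooden handle, 96 x 30 x 27 mm, lying loose. Origin: centre of its underside.
- paste: Bystander: paste pot with a screw lid, 58 mm across, 50 mm high, loose. Origin: centre of its underside.
- board: Loose round board of light wood, 184 mm across, 18 mm thick, about 0.4 kg, turning either way on a spindle in a blind bore (1.5 mm play); stays where left. Origin: centre of its underside, on its axis, 32 mm above the table while raised, 18 mm when home; z up; +x points to the notch. The pin stops it after 3 of its 14 mm travel unless the notch is over it.

How it is judged (in metres and radians):
On the way, in this order (a step that is already met when the one before it is completed fails the run):
1. the notch is turned over the pin (horizontal distance between notch and pin below 0.006 m).
2. the board is pressed home (height (world z) of hub_top below 0.054 m and angle between board's own z axis and vertical below 0.03 rad), for 0.2 s.
At the end, for the whole second after the job is handed in: The board is home: the top of its hub at most 54 mm above the table (52 mm is fully down), level within 0.03 rad, the notch within 6 mm of the pin as seen from above, and at rest; the lino block, tin, gouge and paste pot are within 20 mm of where they were (all of step 2 and horizontal distance between notch and pin below 0.006 m and angular speed of board below 0.05 rad/s and distance of each of lino_block, tin, gouge, paste from where it was at the start of the episode below 0.02 m); the robot touches nothing.
It fails at once if the board is lifted by more than 5 mm (height (world z) of hub_top above 0.071 m).
It fails at once if the post is gripped (more than 25 N) (contact force between post and the fingers above 25 N).
It fails at once if the lino block, tin, gouge or paste pot is moved more than 20 mm or picked up (distance of any of lino_block, tin, gouge, paste from where it was at the start of the episode above 0.02 m).
It also fails if it takes over 51 s, if anything falls off the work surface, if the arm or the gripper's body presses on something with over 40 N, if the wrist force passes 120 N, or if a joint passes its speed limit or range.

## Working session

There is one attempt and no reset: what is moved stays moved. The work goes in short steps, Python scripts to look and compute and a tool call to move; the robot and the scene stay as the last step left them, time stands still between calls to the robot, and variables do not carry over. Pictures are saved under pics/ and viewed, at most 10 in all, crops included, and the job is handed in when it is done.

Besides the shell and the picture viewer there is one more tool, called after "Emit:" by a JSON object that holds its "op" and its "data", one argument or row to a line. apply_moves: Moves the arm, as the interface text tells. Scaled input: -1 to 1 covers 1000 mm each way for a shift and 90 degrees each way for a turn. Its arguments: {"type":"object","properties":{"targets":{"type":"array","items":{"type":"array","items":{"type":"number"}}},"newtons":{"type":"number"}},"required":["targets"]}

```bash
mkdir -p pics
cat > h.py <<'E'
from plant import *
import numpy as np, cv2
def snap(n,f):
    c=capture(n); cv2.imwrite(f'pics/{f}.png',cv2.cvtColor(c['frame'],cv2.COLOR_RGB2BGR)); np.savez(f'pics/{f}.npz',**c); return c
def world(c):
    z=c['range_z']; K=c['camera_matrix']; v,u=np.mgrid[:z.shape[0],:z.shape[1]]
    p=np.stack([(u-K[0,2])/K[0,0]*z,(v-K[1,2])/K[1,1]*z,z],-1)
    return p@c['T'][:3,:3].T+c['T'][:3,3]
E
python3 - <<'E'
from h import *
c=snap('top','top0'); W=world(c); print(get_state()); print(c['T'],c['camera_matrix'])
im=cv2.imread('pics/top0.png'); cv2.imwrite('pics/top0b.png',cv2.resize(im,(800,600)))
E
```

```text
{'time_s': 0.05, 'joints': array([ 9.25965967e+01,  2.05879204e+01,  6.33234669e-01, -2.00988746e-02,
       -7.01353905e+01, -1.65053244e+01]), 'qd': array([ 0.05734527, -0.01896195,  0.17528433,  0.04804988,  0.01244112,
        0.06389609]), 'joint_torque': array([-1.16488263e-03, -5.84666026e+01,  2.94060266e+01,  7.02585876e+00,
        1.02427136e-02, -4.04104117e-05]), 'tcp_pos': array([0.16218556, 0.65474841, 0.2446583 ]), 'eef_rot': array([ 1.79908267e+02, -7.47765919e-03, -1.39155662e+01]), 'contact_force': array([ 1.02724839,  0.24608309, -0.65162149]), 'moment': array([-0.02834149,  0.02138399,  0.02478873]), 'gripper_force': 0.0, 'gripper_width': 0.08786068835876315}
[[-2.45864668e-02 -9.75566919e-01  2.18322451e-01  2.93170868e-01]
 [-9.99677074e-01  2.53955978e-02  9.00401821e-04  2.73859657e-02]
 [-6.42283139e-03 -2.18229811e-01 -9.75876271e-01  1.21891258e+00]
 [ 0.00000000e+00  0.00000000e+00  0.00000000e+00  1.00000000e+00]] [[384.314567     0.         261.70510959]
 [  0.         384.314567   185.07598947]
 [  0.           0.           1.        ]]
```

View pics/top0b.png

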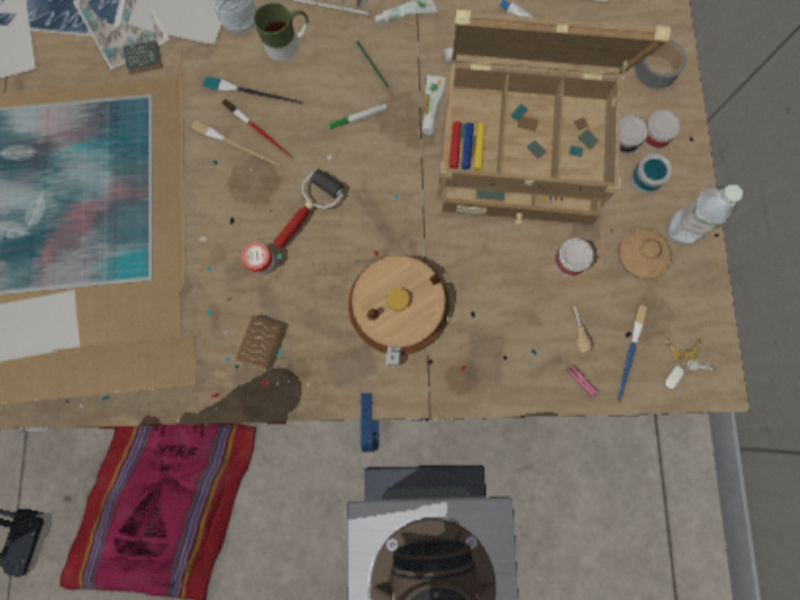

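The view shows the board centre at about (399,300), the index block at (393,354) toward the robot, the notch at about (436,280) and the post at (373,314), all in 800-px coordinates. Next I'll enlarge and measure.

Run:
```python
from h import *
c=dict(np.load('pics/top0.npz')); W=world(c)
im=cv2.imread('pics/top0.png')[150:245,205:305]; cv2.imwrite('pics/cr.png',cv2.resize(im,None,fx=6,fy=6,interpolation=cv2.INTER_CUBIC))
def proj(p):
    q=np.linalg.inv(c['T'])@np.r_[p,1]; q=c['camera_matrix']@q[:3]; return q[:2]/q[2]
print(proj([0,0,0]),proj([.162,.655,.246]),proj([0,0,.3]))
for u,v in [(255,192),(239,201),(279,179),(252,227),(165,165),(165,218),(368,165),(373,215),(320,200)]: print(u,v,W[v,u].round(4))
# board-face, hub fits
P=W[150:245,205:305].reshape(-1,3)
b=P[(abs(P[:,2]-.05)<.006)]; 
h=P[(abs(P[:,2]-.066)<.005)]
print(len(b),np.median(b[:,2]),cv2.minEnclosingCircle(b[:,:2].astype(np.float32)),len(h),h.mean(0))
snap('wrist','w0'); c2=snap('side','s0');
```

```text
[276.18814442 373.33257004] [  3.95587699 333.66098287] [280.3907595  409.30392487]
255 192 [0.5301 0.0495 0.0651]
239 201 [0.5005 0.0979 0.081 ]
279 179 [ 0.5823 -0.0279  0.0102]
252 227 [0.427  0.0618 0.0306]
165 165 [0.6276 0.3323 0.0499]
165 218 [0.4635 0.3352 0.0187]
368 165 [ 0.6102 -0.3071  0.0518]
373 215 [ 0.4558 -0.3173  0.0227]
320 200 [ 0.5119 -0.158  -0.0007]
2460 0.04981941993734029 ((0.5324260592460632, 0.052664317190647125), 0.09280908107757568) 155 [0.53098698 0.05278457 0.06514932]
```

View pics/cr.png

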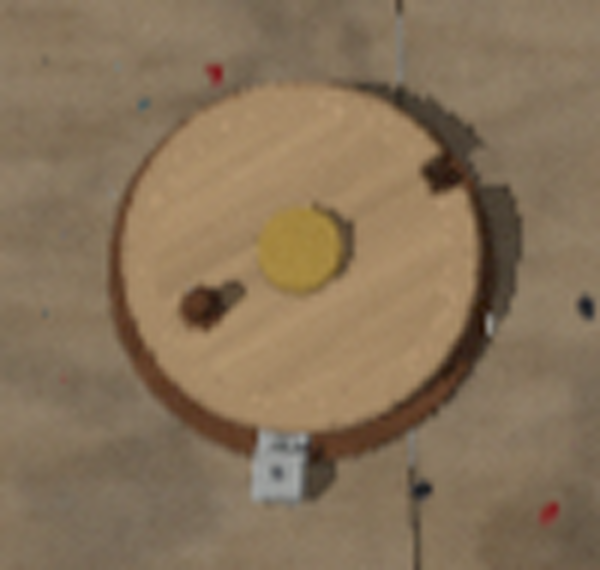

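View pics/s0.png

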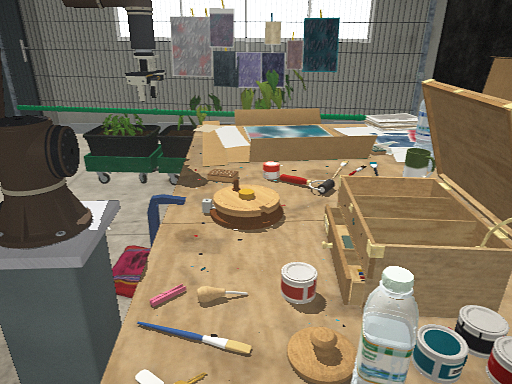

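The crop shows the hub at (300,250), the post at (203,307), the notch at (443,172) and the index block at (280,475). The side view agrees and shows clear space above the board. The notch needs to turn about 128° clockwise seen from above. I'll carry the arm over first, at height, with the fingers shut.

Emit:
{"op": "apply_moves", "data": {
  "targets": [
    [0,0.0219,0.0241,0.004,0,0,0],
    [0,0.0219,0.0241,0.004,0,0,0],
    [0,0.0219,0.0241,0.004,0,0,0],
    [0,0.0219,0.0241,0.004,0,0,0],
    [0,0.0219,0.0241,0.004,0,0,0],
    [0,0.0219,0.0241,0.004,0,0,0],
    [0,0.0219,0.0241,0.004,0,0,0],
    [0,0.0219,0.0241,0.004,0,0,0],
    [0,0.0219,0.0241,0.004,0,0,0],
    [0,0.0219,0.0241,0.004,0,0,0],
    [0,0.0219,0.0241,0.004,0,0,0],
    [0,0.0219,0.0241,0.004,0,0,0],
    [0,0.0219,0.0241,0.004,0,0,0],
    [0,0.0219,0.0241,0.004,0,0,0],
    [0,0.0219,0.0241,0.004,0,0,0],
    [0,0.0219,0.0241,0.004,0,0,0],
    [0,0.0219,0.0241,0.004,0,0,0],
    [0,0.0219,0.0241,0.004,0,0,0],
    [0,0.0219,0.0241,0.004,0,0,0],
    [0,0.0219,0.0241,0.004,0,0,0]
  ]
}}

```text
time_s: 1.82
tcp_pos: [0.472, 0.0804, 0.1655]
eef_rot: [-180.0, -0.0, -13.9]
contact_force: [0.3, 1.6, 0.3]
gripper_width: 0.0005
gripper_force: 0.0
```

Emit:
{"op": "apply_moves", "data": {
  "targets": [
    [0,0,0,0,0,0,-0.0667],
    [0,0,0,0,0,0,-0.0667],
    [0,0,0,0,0,0,-0.0667],
    [0,0,0,0,0,0,-0.0667],
    [0,0,0,0,0,0,-0.0667],
    [0,0,0,0,0,0,-0.0667],
    [0,0,0,0,0,0,-0.0667],
    [0,0,0,0,0,0,-0.0667],
    [0,0,0,0,0,0,0],
    [0,0,0,0,0,0,0]
  ]
}}

```text
time_s: 2.65
tcp_pos: [0.4715, 0.082, 0.1655]
eef_rot: [-180.0, 0.0, 33.9]
contact_force: [-0.2, -0.5, 0.4]
gripper_width: 0.0009
gripper_force: 0.0
```

Run:
```python
from h import *
s=get_state(); print(s['time_s'],s['tcp_pos'],s['eef_rot'],s['joints'],s['gripper_width'],s['contact_force'])
c=dict(np.load('pics/top0.npz')); K=c['camera_matrix'];T=c['T']
def ray(u,v,z):
    d=T[:3,:3]@np.linalg.solve(K,[u,v,1]); o=T[:3,3]; return (o+d*(z-o[2])/d[2])[:2]
def cr(x,y,z): return ray(205+(x+.5)/6-.5,150+(y+.5)/6-.5,z)
C=cr(300,250,.066)
for n,x,y,z in [('post',203,307,.082),('notch',443,172,.05),('block',280,472,.034)]:
    d=cr(x,y,z)-C; print(n,d,np.hypot(*d),np.degrees(np.arctan2(d[1],d[0])))
print(C)
c=snap('wrist','w1')
```

```text
2.65 [0.47145639 0.08196536 0.16549284] [-1.79997291e+02  1.04270770e-02  3.39249499e+01] [ 3.34894216e+01  6.05248251e+00 -2.99485325e+01 -3.24975253e-03
 -5.40094324e+01  9.04374379e+01] 0.000882964547035933 [-0.22853399 -0.5129222   0.40061523]
post [-0.03120339  0.04884957] 0.0579649222286484 122.56900588314033
notch [ 0.04290066 -0.07507167] 0.08646514725606944 -60.25364577415584
block [-0.10952531  0.01331352] 0.11033151699680756 173.0693271205882
[0.5322925  0.05073649]
```

View pics/w1.png

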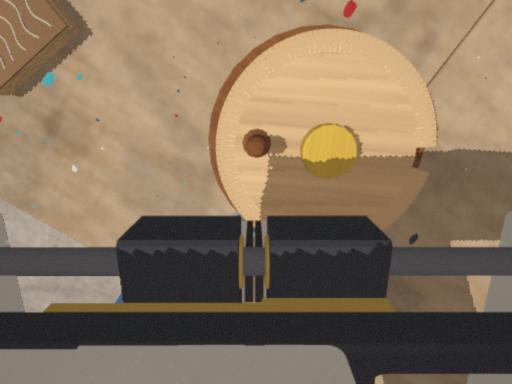

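The wrist view shows the post at (257,142), straight ahead of the closed fingers along tool x, with the hub at (328,150). Next I lower the tip to about 61 mm and move up to the post.

Emit:
{"op": "apply_moves", "data": {
  "targets": [
    [0,0,0,0.014,0,0,0],
    [0,0,0,0.014,0,0,0],
    [0,0,0,0.014,0,0,0],
    [0,0,0,0.014,0,0,0],
    [0,0,0,0.014,0,0,0],
    [0,0,0,0.014,0,0,0],
    [0,0,0,0,0,0,0],
    [0,0.004,0,0,0,0,0],
    [0,0.004,0,0,0,0,0],
    [0,0.004,0,0,0,0,0],
    [0,0.004,0,0,0,0,0],
    [0,0,0,0,0,0,0]
  ]
}}

```text
time_s: 3.7
tcp_pos: [0.4861, 0.0918, 0.0823]
eef_rot: [180.0, -0.1, 34.1]
contact_force: [0.9, -1.2, 0.4]
gripper_width: 0.0004
gripper_force: 0.0
```

Run:
```python
import numpy as np
for d in (5,):
    a=np.radians(d);R=np.array([[np.cos(a),-np.sin(a)],[np.sin(a),np.cos(a)]]);p=np.array([-17.5,-58]);print(R@p-p,d/90)
```

```text
[ 5.12162586 -1.30451799] 0.05555555555555555
```

Emit:
{"op": "apply_moves", "data": {
  "targets": [
    [0,0.0051,-0.0013,0,0,0,0.0556],
    [0,0.0051,-0.0013,0,0,0,0.0556],
    [0,0.0051,-0.0013,0,0,0,0.0556],
    [0,0.0051,-0.0013,0,0,0,0.0556],
    [0,0.0051,-0.0013,0,0,0,0.0556],
    [0,0.0051,-0.0013,0,0,0,0.0556],
    [0,0.0051,-0.0013,0,0,0,0.0556],
    [0,0.0051,-0.0013,0,0,0,0.0556],
    [0,0.0051,-0.0013,0,0,0,0.0556],
    [0,0.0051,-0.0013,0,0,0,0.0556],
    [0,0,0,0,0,0,0]
  ]
}}

```text
time_s: 4.62
tcp_pos: [0.5313, 0.1135, 0.0817]
eef_rot: [-180.0, -0.0, -16.2]
contact_force: [0.9, 0.5, 0.0]
gripper_width: 0.0
gripper_force: 0.0
```

Run:
```python
from h import *
s=get_state(); d=s['tcp_pos'][:2]-[.5315,.0515]; print(s['tcp_pos'],s['eef_rot'],d)
th=np.radians(s['eef_rot'][2]+90); print(d@[np.sin(th),-np.cos(th)], d@[np.cos(th),np.sin(th)])
c=snap('top','t2'); im=cv2.imread('pics/t2.png')[150:245,205:305]; cv2.imwrite('pics/cr2.png',cv2.resize(im,None,fx=6,fy=6,interpolation=cv2.INTER_CUBIC))
```

```text
[0.53133212 0.11350753 0.08171712] [-1.79986015e+02 -1.58753996e-02 -1.61588251e+01] [-0.00016788  0.06200753]
-0.017417998310178495 0.05951113182729753
```

View pics/cr2.png

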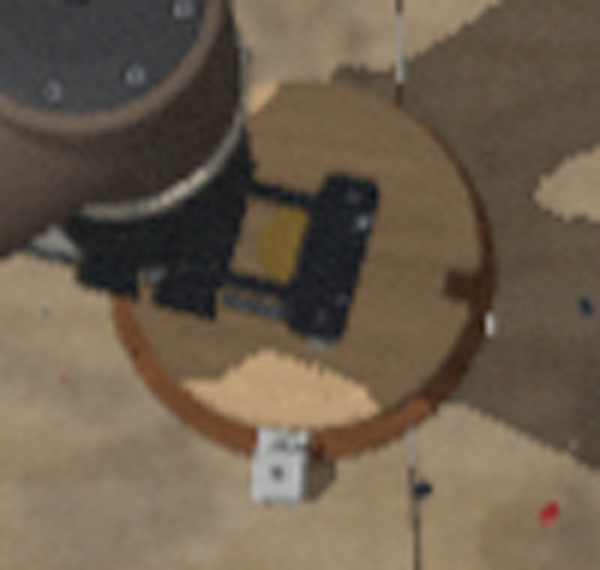

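The notch is now at crop (463,285), so the board has turned about 40° and follows the fingertip. About 85° remain.

Emit:
{"op": "apply_moves", "data": {
  "targets": [
    [0,0.0051,-0.0013,0,0,0,0.0556],
    [0,0.0051,-0.0013,0,0,0,0.0556],
    [0,0.0051,-0.0013,0,0,0,0.0556],
    [0,0.0051,-0.0013,0,0,0,0.0556],
    [0,0.0051,-0.0013,0,0,0,0.0556],
    [0,0.0051,-0.0013,0,0,0,0.0556],
    [0,0.0051,-0.0013,0,0,0,0.0556],
    [0,0.0051,-0.0013,0,0,0,0.0556],
    [0,0.0051,-0.0013,0,0,0,0.0556],
    [0,0.0051,-0.0013,0,0,0,0.0556],
    [0,0.0051,-0.0013,0,0,0,0.0556],
    [0,0.0051,-0.0013,0,0,0,0.0556],
    [0,0.0051,-0.0013,0,0,0,0.0556],
    [0,0.0051,-0.0013,0,0,0,0.0556],
    [0,0.0051,-0.0013,0,0,0,0.0556],
    [0,0,0,0,0,0,0]
  ]
}}

```text
time_s: 6.0
tcp_pos: [0.5902, 0.0692, 0.082]
eef_rot: [-179.9, 0.0, -91.1]
contact_force: [0.7, 0.2, 0.1]
gripper_width: 0.0003
gripper_force: 0.2
```

```bash
cat > n.py <<'E'
from h import *
import sys
def ang(f,pts):
    c=dict(np.load(f'pics/{f}.npz')); K=c['camera_matrix'];T=c['T']
    def cr(x,y,z):
        d=T[:3,:3]@np.linalg.solve(K,[205+(x+.5)/6-.5,150+(y+.5)/6-.5,1]); o=T[:3,3]; return (o+d*(z-o[2])/d[2])[:2]
    for x,y,z in pts:
        d=cr(x,y,z)-[.5318,.0515]; print(d,np.hypot(*d),np.degrees(np.arctan2(d[1],d[0])))
E
python3 - <<'E'
from n import *
ang('t2',[(463,285,.05)])
s=get_state(); d=s['tcp_pos'][:2]-[.5315,.0515]; print(s['tcp_pos'],s['eef_rot'],d)
th=np.radians(s['eef_rot'][2]+90); print(d@[np.sin(th),-np.cos(th)], d@[np.cos(th),np.sin(th)])
c=snap('top','t3'); im=cv2.imread('pics/t3.png')[150:245,205:305]; cv2.imwrite('pics/cr3.png',cv2.resize(im,None,fx=6,fy=6,interpolation=cv2.INTER_CUBIC))
E
```

```text
[-0.01679221 -0.08409994] 0.08576000439809092 -101.29173519360253
[0.59021956 0.06921898 0.08202567] [-1.79920489e+02  2.96848828e-02 -9.10580216e+01] [0.05871956 0.01771898]
-0.01880021059505512 0.05838236610970739
```

View pics/cr3.png

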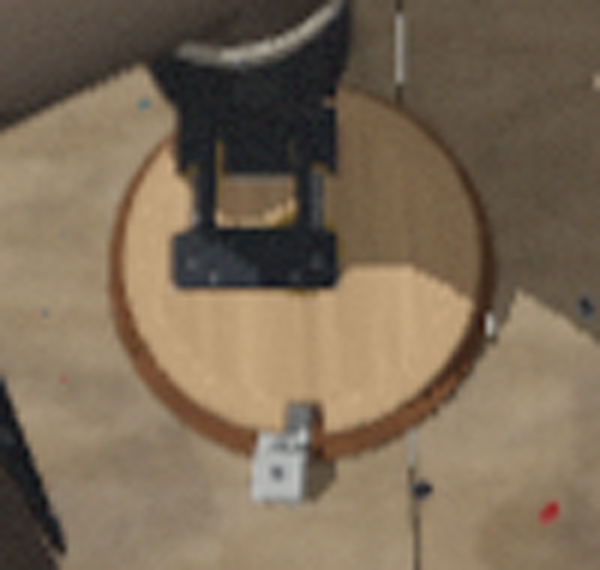

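The notch is at crop (303,415) and its edge is nearly over the pin. I'll turn a further 7° and look closely.

Emit:
{"op": "apply_moves", "data": {
  "targets": [
    [0,0.0036,-0.0009,0,0,0,0.0389],
    [0,0.0036,-0.0009,0,0,0,0.0389],
    [0,0,0,0,0,0,0],
    [0,0,0,0,0,0,0]
  ]
}}

```text
time_s: 6.38
tcp_pos: [0.5905, 0.062, 0.0815]
eef_rot: [180.0, -0.0, -97.7]
contact_force: [0.1, -0.6, -0.4]
gripper_width: 0.0003
gripper_force: 0.0
```

Run:
```python
from n import *
ang('t3',[(304,416,.05),(280,472,.034)])
c=snap('top','t4'); im=cv2.imread('pics/t4.png')[205:245,230:280]; cv2.imwrite('pics/cr4.png',cv2.resize(im,None,fx=15,fy=15,interpolation=cv2.INTER_CUBIC))
W=world(c)[205:245,230:280].reshape(-1,3); P=W[(W[:,2]>.029)&(W[:,2]<.038)&(W[:,0]<.437)]
print(len(P),P.mean(0),P.min(0),P.max(0))
```

```text
[-0.08257719 -0.000703  ] 0.08258018546183482 -179.51224206902629
[-0.10903281  0.01255   ] 0.10975270877938177 173.43398086588803
67 [0.42109389 0.06575302 0.03326047] [0.40784232 0.05235678 0.02901382] [0.43324262 0.07741222 0.0369436 ]
```

View pics/cr4.png

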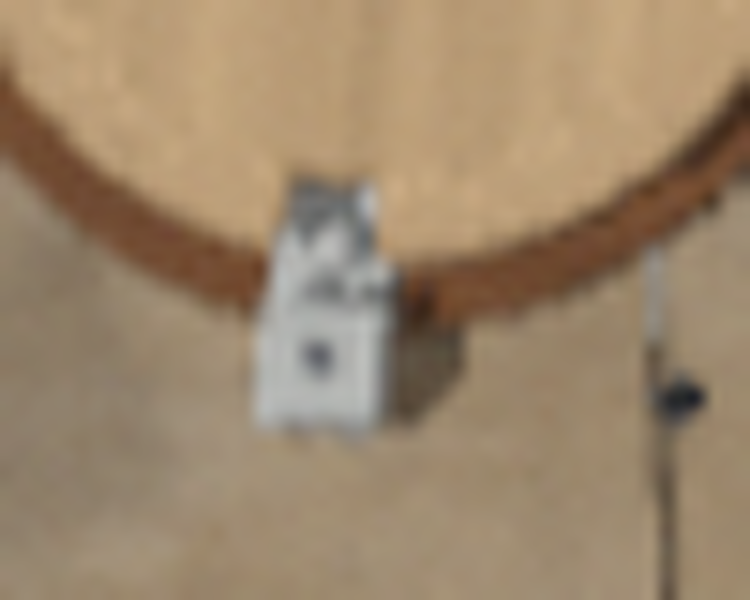

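The notch spans about x 287 to 378 (middle about (332,205)) and is nearly full of steel pin. The block's mark is at (318,357). Next I compute both angles.

Run:
```python
from n import *
f=lambda x,y,z:((230+(x+.5)/15-205)*6-.5,(205+(y+.5)/15-150)*6-.5,z)
ang('t4',[f(332,205,.05),f(287,200,.05),f(378,205,.05),f(318,357,.034),f(325,215,.029)])
c=snap('wrist','w4')
```

```text
[-0.08009626  0.01020777] 0.08074409361327137 172.73716298109107
[-0.07883768  0.01936434] 0.08118101243577552 166.20003713144607
[-0.08033501  0.00083067] 0.08033930008411723 179.40758008977167
[-0.10924926  0.01414716] 0.11016144150342648 172.62157971321864
[-0.07929662  0.01231589] 0.08024733946964772 171.17169147354426
```

View pics/w4.png

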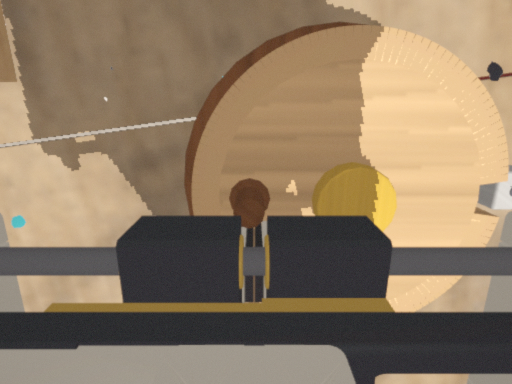

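The wrist view shows the fingertip at the post (250,200) and the hub at (354,203). The notch is at 172.7° and the block at 172.6°, so they line up. I'll back off, rise and go over the hub.

Emit:
{"op": "apply_moves", "data": {
  "targets": [
    [0,-0.005,0,0,0,0,0],
    [0,-0.01,0,0,0,0,0],
    [0,0,0,-0.015,0,0,0],
    [0,0,0,-0.02,0,0,0],
    [0,0,0,-0.015,0,0,0],
    [0,0,0,0,0,0,0],
    [0,0.01,0.018,0,0,0,0],
    [0,0.012,0.02,0,0,0,0],
    [0,0.0113,0.0188,0,0,0,0],
    [0,0,0,0,0,0,0],
    [0,0,0,0.015,0,0,0],
    [0,0,0,0.015,0,0,0],
    [0,0,0,0.01,0,0,0],
    [0,0,0,0,0,0,0],
    [0,0,0,0,0,0,0]
  ]
}}

```text
time_s: 7.73
tcp_pos: [0.5321, 0.0521, 0.091]
eef_rot: [179.9, -0.1, -98.0]
contact_force: [-0.1, 0.2, 0.4]
gripper_width: 0.0003
gripper_force: 0.0
```

Run:
```python
from n import *
s=get_state(); print(s['tcp_pos'],s['eef_rot'],s['contact_force'])
c=snap('top','t5'); im=cv2.imread('pics/t5.png')[150:245,205:305]; cv2.imwrite('pics/cr5.png',cv2.resize(im,None,fx=6,fy=6,interpolation=cv2.INTER_CUBIC))
```

```text
[0.53209761 0.05205282 0.09097257] [ 1.79919665e+02 -6.38080809e-02 -9.79500461e+01] [-0.09616576  0.249829    0.3825118 ]
```

View pics/cr5.png

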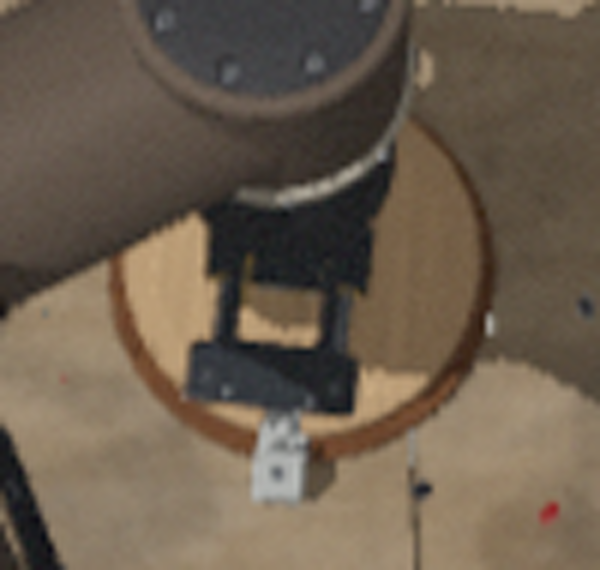

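The notch still lies over the pin, at about (285,425) in line with the block, and the tool is above the hub. Now I press in small steps.

Emit:
{"op": "apply_moves", "data": {
  "targets": [
    [0,0,0,0.002,0,0,0],
    [0,0,0,0.002,0,0,0],
    [0,0,0,0.002,0,0,0],
    [0,0,0,0.002,0,0,0],
    [0,0,0,0.002,0,0,0],
    [0,0,0,0.002,0,0,0],
    [0,0,0,0.002,0,0,0],
    [0,0,0,0,0,0,0]
  ]
}}

```text
time_s: 8.45
tcp_pos: [0.5326, 0.052, 0.078]
eef_rot: [-180.0, 0.0, -98.0]
contact_force: [-1.7, 0.6, 4.9]
gripper_width: 0.0004
gripper_force: 2.4
```

Emit:
{"op": "apply_moves", "data": {
  "targets": [
    [0,0,0,0.002,0,0,0],
    [0,0,0,0.002,0,0,0],
    [0,0,0,0.002,0,0,0],
    [0,0,0,0.001,0,0,0],
    [0,0,0,0,0,0,0],
    [0,0,0,0,0,0,0],
    [0,0,0,0,0,0,0]
  ]
}}

```text
time_s: 9.03
tcp_pos: [0.5327, 0.052, 0.0712]
eef_rot: [-179.9, 0.0, -98.0]
contact_force: [-1.2, 0.3, 4.9]
gripper_width: 0.0002
gripper_force: 2.6
```

Tip at about 52 mm. I'll press slightly more to seat it fully.

Emit:
{"op": "apply_moves", "data": {
  "targets": [
    [0,0,0,0.001,0,0,0],
    [0,0,0,0.001,0,0,0],
    [0,0,0,0,0,0,0],
    [0,0,0,0,0,0,0],
    [0,0,0,0,0,0,0]
  ]
}}

```text
time_s: 9.45
tcp_pos: [0.5331, 0.052, 0.0705]
eef_rot: [-179.9, 0.0, -97.9]
contact_force: [-4.7, -0.1, 17.6]
gripper_width: 0.0004
gripper_force: 8.9
```

Force rose to 17.6 N with the board stopped, so it is at the bottom. Now I rise clear and check.

Emit:
{"op": "apply_moves", "data": {
  "targets": [
    [0,0,0,-0.003,0,0,0],
    [0,0,0,-0.01,0,0,0],
    [0,0,0,-0.02,0,0,0],
    [0,0,0,-0.03,0,0,0],
    [0,0,0,-0.03,0,0,0],
    [0,0,0,-0.02,0,0,0],
    [0,0.02,-0.03,0,0,0,0],
    [0,0.02,-0.03,0,0,0,0],
    [0,0.02,-0.03,0,0,0,0],
    [0,0.02,-0.03,0,0,0,0],
    [0,0.02,-0.03,0,0,0,0],
    [0,0,0,0,0,0,0],
    [0,0,0,0,0,0,0]
  ]
}}

```text
time_s: 10.53
tcp_pos: [0.6674, -0.0696, 0.1806]
eef_rot: [179.9, -0.0, -98.1]
contact_force: [-0.4, 0.4, 0.1]
gripper_width: 0.0006
gripper_force: 0.0
```

Run:
```python
from n import *
c=snap('top','t6'); im=cv2.imread('pics/t6.png')[150:245,205:305]; cv2.imwrite('pics/cr6.png',cv2.resize(im,None,fx=6,fy=6,interpolation=cv2.INTER_CUBIC))
P=world(c)[150:245,205:305].reshape(-1,3); d=np.hypot(P[:,0]-.5318,P[:,1]-.0515)
h=P[(d<.018)&(P[:,2]<.08)]; b=P[(d<.085)&(d>.03)&(abs(P[:,2]-.036)<.01)]
A=np.c_[b[:,:2]-[.5318,.0515],np.ones(len(b))]; print(len(h),np.median(h[:,2]),len(b),np.linalg.lstsq(A,b[:,2],rcond=None)[0])
```

```text
0 nan 520 [-0.00471735  0.00052922  0.03569989]
  return _methods._mean(a, axis=axis, dtype=dtype,
  ret = ret.dtype.type(ret / rcount)
```

View pics/cr6.png

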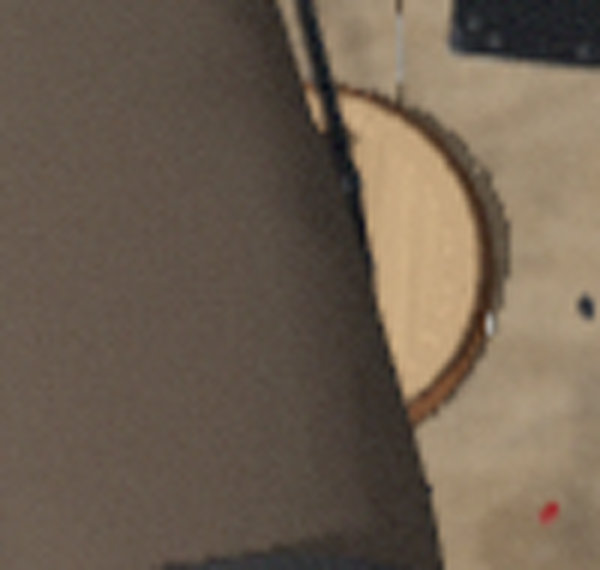

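The arm hides the middle, but the visible right part of the board shows its face at 35.7 mm (home is 36 mm) and tilted less than 0.005 rad. The board is home with the pin in its notch.

```bash
python3 -c "from plant import *; print(close_job())"
```

```text
the job is handed in; nothing more can be done
None
```

The board was turned until its notch lay over the pin and pressed fully home (face at 35.7 mm, level within about 0.005 rad), the bystanders were not approached, and the job is handed in; no verdict was returned.

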